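Load two inlaid lacquer tiles into the spring press

ROBOT

A 6-joint arm with a two-finger parallel gripper is mounted at the origin on the work surface. World frame = base frame: x ahead of the robot, y to its left, z up, the work surface at z = 0. Lengths are in m, angles in rad, forces in N, time in s.
With the tool pointing down it reaches from about 0.375 to 0.9 m from the base axis. Payload 3.1 kg.
Tool frame: the origin (TCP) lies where the fingers leave the gripper's body, on its centre line; the fingertips stand 73 mm ahead of it and the grasp point (between the pads) lies 54 mm ahead of it; z points along the fingers, y is the line along which they close (so a half turn about z gives the same grasp; the last joint's range is limited). The gripper opens to 85 mm and grips with 20 to 120 N. Pads are 22 mm wide; open, the fingers measure 114 mm over their backs; the gripper's body (76 mm by 85 mm) begins 54 mm behind the grasp point. The pads swing forward as they close: fully open they stand 13 mm farther back than shut.
Start: joints at [-1.524, 0.527, 1.433, -0, 1.181, -0.178], TCP at [0.139, -0.609, 0.304] pointing down, gripper open.
Joint ranges: [-3.08, 3.08], [-0.75, 2.2], [0.22, 2.44], [-1.43, 4.57], [0, 2.65], [-2.85, 2.85]. Speed limits (rad/s): [2.79, 2.79, 3.14, 3.14, 3.14, 3.14].

INTERFACE

Orientations are given as a unit quaternion [x, y, z, w].
In Python, from station import manip gives the robot as it stands.
- The arm moves only by the shell command python3 -m crank 'ROWS' [FORCE]. ROWS is JSON, a list of rows, each an object with "dp": the shift along the tool's x, y, z normalised to -1 to 1, where 1 is 50 cm, a list of three; "delta_rot": the turn, a rotation vector about the tool's x, y, z normalised to -1 to 1, where 1 is 2 pi rad, a list of three; "fingers": the opening, from -1 (shut) to 1 (fully open). A call has 1 to 12 rows; each row shifts and turns the commanded pose from where the row before left it, along the tool's axes as they then stand; what a row does not reach is not made up. A row lasts 1/12 s, in which the tool goes at most 41.7 mm and 7.16 degrees, less where a joint would pass 70% of its speed; a pose out of reach is approached as far as the arm can. A call with a number of a shift or a turn outside -1 to 1 is refused whole. A call with a gripper value outside its range is refused whole. The fingers move at their own pace and stop on an object; FORCE is the grip in N (left out, the last holds). Time passes only in rows, so rows that do not move let the fingers close. It gives the time, the measured TCP pose, the force, the opening and the grip force at its end, in the units of the state.
- manip.sense(): the state, without advancing time (a new reading comes with each control period).
- manip.snapshot(name): name is "scene" or "side" or "wrist"; returns (picture, depth): 480x640x3 uint8, red, green, blue; 480x640 float32, m along the optical axis (not along the pixel's ray), 0 where there is no reading.
- manip.camera_model(name): a dict with "fx", "fy", "cx", "cy" (pixels), "origin" and "attitude" of the camera in the world. Camera axes: x right, y up, looking along -z (the intrinsics and any distortion apply to the point x, -y, -z); pixel columns grow to the right and rows downward; lengths in m; the calibration is good to about 2 mm. A picture is of the moment at which its call begins: read the wrist's pose just before it. camera_model takes no time and is no camera call; for the wrist camera it gives the pose at the moment of the call.
- manip.sign_off(): hands the job in; it is judged then, once.
The state is a dict: "t": time; "q": joint angles; "qd": joint speeds; "tau": joint torques, N m; "tcp_pos": TCP position; "tool_rot": TCP orientation; "force": force on the tool from outside, world axes, zero at the start; "ft_torque": the same for the moment, N m; "finger_gap": opening from 0.0 (shut) to 1.0 (fully open); "gripper_force": force on a finger pad.
Only numpy, scipy, OpenCV 4.12 (cv2) and the standard library are available. Lean on these libraries where they do the work, as an engineer would, in place of code of your own. Each camera call takes 0.05 s, during which the arm holds its last target. There are 200 camera calls.

TASK

Clear the sanding block out of the mouth of the spring press into the small metal tray, and load the two 80 x 50 mm lacquer tiles into the press, the thick one first and the thin one on top of it, pushing each down against the spring until both catches have snapped back over it and hold it there. Leave everything else where it is.

Things in the scene. Friction and masses are not known exactly. Their poses are not given: they have to be found in the camera images.
- press: Spring press fixed to the table: wood base 150 x 110 x 12 mm, steel angle posts at the four corners of its well. Origin: centre of the base's underside; x along the well's long side, z up. Inside the posts 83 x 53 mm: an 80 x 50 mm tile has 1.5 mm play all round. Both y sides are open between the posts for |x| < 26 mm, down to the base, so gripper fingers fit there
- press_mouth (a point): On the well's axis, where the straight posts end, 82 mm above the press's underside; above it the posts flare out at about 35 degrees to 91 mm, to lead a tile in. A tile let go in the well rests on the slopes of the two catches, underside at about 75 mm
- press_latch (a point): On the well's axis at the underside of the catch lips, 64 mm above the press's underside. Push a tile down in its middle until its upper face is below this (a few mm further does no harm) and the catches snap over it. A tile on a latched one pushes that further down and latches alike. First tile takes about 10 N, second about 12 N, short peaks to 20 N
- follower (a joint): The press's sprung floor plate (66 x 46 mm plywood), m pushed down from its rest; at 0 its upper face is 62 mm above the press's underside; its stop is at 42 mm. Spring 3.2 N at rest, rising 0.32 N per mm. About 18 mm with the thick tile latched, 30 mm with both
- catch_near (a joint): Steel spring catch, 16 mm wide, in the middle of the press's -x end; m pushed outward, 0 = sprung in (shut), at most 10 mm. Its 2 mm lip (64 to 66 mm above the press's underside) reaches in to 36 mm from the axis; above it a 65 degree slope rises outward to 76 mm. Spring 0.8 N rising 0.12 N per mm
- catch_far (a joint): The same catch at the +x end of the press
- thick_tile: Black lacquer tile with white eggshell inlay on top, 80 x 50 x 20 mm, about 80 g, loose, lying flat on the table. Origin: centre of its underside; x along the 80 mm side, z up
- thin_tile: The same kind of tile, 80 x 50 x 12 mm, about 50 g, loose, lying flat on the table. Origin: centre of its underside; x along the 80 mm side, z up
- block: Sanding block, wood on a cork sole, 60 x 32 x 28 mm, about 60 g, loose, standing in the mouth of the press on the follower (its underside at z = 62 mm of the press), roughly along the press's x. Origin: centre of its underside; x along the 60 mm side, z up
- block_center (a point): Centre of the sanding block, 14 mm above its underside
- tray: Small open metal tray, fixed, outside 110 (its x) x 160 (its y) x 25 mm high, walls and floor 5 mm thick, empty. Origin: centre of its underside
- panel_stack: Stack of three lacquer panels, fixed, about 135 x 145 x 24 mm. Origin: centre of its underside. Leave alone
- square_tile: Square lacquer tile 60 x 60 x 12 mm, loose bystander. Origin: centre of its underside
- long_tile: Long lacquer tile 110 x 50 x 12 mm, loose bystander. Origin: centre of its underside; x along the 110 mm side
- tin: Closed plain steel tin, 66 mm diameter, 60 mm high, loose bystander. Origin: centre of its underside
- brush: Flat brush 170 mm long lying on the table, under 35 mm high, loose bystander. Origin: on its underside, part way along it; x along it, the handle to -x
- jar: Closed glass jar, 48 mm diameter, 70 mm high, loose bystander. Origin: centre of its underside
- cup: Small white cup, 52 mm diameter, 50 mm high, loose bystander. Origin: centre of its underside
- bottle: Amber bottle, 60 mm diameter, 160 mm high, loose bystander. Origin: centre of its underside
- brush_pot: White pot with brushes standing in it, 70 mm diameter, 180 mm high, loose bystander. Origin: centre of its underside

How it is judged:
By the outcome, as a careful person would: the job done as asked, in the order asked, and still so for the second after the job is handed in, with the robot touching nothing.
It also fails if it takes over 69 s, if anything falls off the work surface, if the arm or the gripper's body presses on something with over 40 N, if the wrist force passes 120 N, or if a joint passes its speed limit or range.

## Working session

There is one attempt and no reset: what is moved stays moved. The work goes in short steps, Python scripts to look and compute and a shell command to move; the robot and the scene stay as the last step left them, time stands still between calls to the robot, and variables do not carry over. Pictures are saved under pics/ and viewed, at most 10 in all, crops included, and the job is handed in when it is done.

```bash
mkdir -p pics; ls; cat > h.py <<'E'
import numpy as np, cv2
from station import manip
from scipy.spatial.transform import Rotation as R
def rot(a):
    a=np.array(a,float)
    return a if a.shape==(3,3) else R.from_quat(a).as_matrix()
def snap(name,tag):
    m=manip.camera_model(name); p,d=manip.snapshot(name)
    cv2.imwrite(f'pics/{tag}.png',p[:,:,::-1]); np.savez(f'pics/{tag}.npz',d=d,p=p,K=[m[k] for k in('fx','fy','cx','cy')],o=m['origin'],a=rot(m['attitude']))
def load(tag): return np.load(f'pics/{tag}.npz')
def ray(z,u,v):
    fx,fy,cx,cy=z['K']; return z['a']@np.array([(u-cx)/fx,-(v-cy)/fy,-1.])
def P(z,u,v,depth=None):
    if depth is None:
        w=z['d'][int(v)-1:int(v)+2,int(u)-1:int(u)+2]; w=w[w>0]; depth=np.median(w) if w.size else np.nan
    return z['o']+depth*ray(z,u,v)
def Pz(z,u,v,h):
    r=ray(z,u,v); return z['o']+r*(h-z['o'][2])/r[2]
def cloud(z):
    v,u=np.mgrid[:480,:640]; fx,fy,cx,cy=z['K']; d=z['d']
    c=np.stack([(u-cx)/fx*d,-(v-cy)/fy*d,-d],-1)@z['a'].T+z['o']; c[d==0]=np.nan; return c
E
python3 - <<'E'
from h import *
print(manip.sense())
for n in('scene','side','wrist'):
    print(n,manip.camera_model(n)); snap(n,n+'0')
E
```

```text
pics
{'t': 0.0, 'q': array([-1.52450485e+00,  5.28490041e-01,  1.43391204e+00, -2.37033381e-05,
        1.18141308e+00, -1.78524813e-01]), 'qd': array([ 0.00056829, -0.00111442,  0.00053781, -0.00092084,  0.0008672 ,
       -0.00041365]), 'tau': array([ 2.96210537e-04, -4.42349946e+01, -1.78027225e+01, -1.95611792e-04,
        8.42149981e-03, -5.75095044e-06]), 'tcp_pos': array([ 0.13931156, -0.60869297,  0.30291569]), 'tool_rot': array([ 9.93687734e-01,  1.12175986e-01,  6.24832278e-05, -1.10954823e-03]), 'force': array([ 0.77058761,  1.0996293 , -0.08178764]), 'ft_torque': array([-0.00849768,  0.02301185, -0.02227515]), 'gripper_force': 0.0, 'finger_gap': 1.0025817632826903}
scene {'fx': 549.885387465505, 'fy': 549.885387465505, 'cx': 328.61319828294285, 'cy': 241.1967015592886, 'origin': array([1.50199312, 0.33956526, 1.30362224]), 'attitude': array([0.19113527, 0.26927575, 0.77217161, 0.54287097])}
side {'fx': 588.1137258589745, 'fy': 588.1137258589745, 'cx': 323.4893106140671, 'cy': 243.70857023047103, 'origin': array([ 0.46255326, -0.9841332 ,  0.84935069]), 'attitude': array([ 0.44184004, -0.02884412, -0.05366341,  0.8950227 ])}
wrist {'fx': 409.4276357181328, 'fy': 409.4276357181328, 'cx': 315.621462308174, 'cy': 239.59748171028906, 'origin': array([ 0.21481282, -0.59151842,  0.37312376]), 'attitude': array([-0.12043702,  0.09681218, -0.61580759,  0.77259519])}
```

View pics/scene0.png

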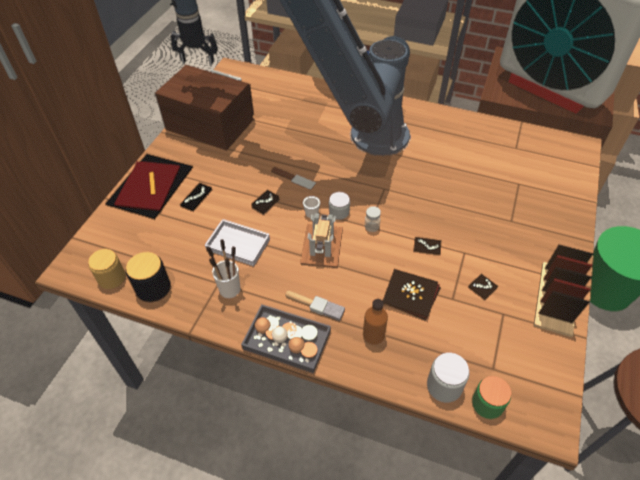

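View pics/side0.png

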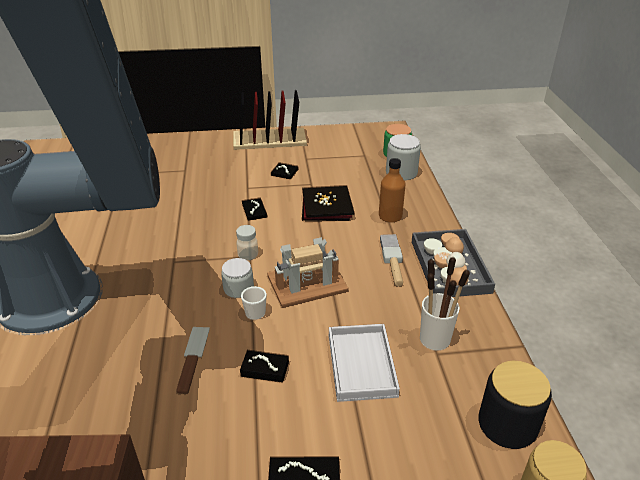

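The scene view shows the press at (322,242), the block in its mouth at (323,228) and the tray at (238,242). The four dark tiles are at (196,195), (265,202), (427,245) and (484,286). The side view has the press at (308,270), the tray at (363,360) and the tiles at (265,365), (303,468), (255,208) and (284,170).

```bash
python3 - <<'E'
from h import *
for tag,pts in(('scene0',[(196,195),(265,202),(427,245),(484,286)]),('side0',[(265,365),(303,465),(255,208),(284,170)])):
    z=load(tag); c=cloud(z); p=z['p'].astype(int)
    for u,v in pts:
        g=c[v,u]
        near=(np.hypot(c[...,0]-g[0],c[...,1]-g[1])<.075)&(c[...,2]>.005)&(c[...,2]<.04)
        q=c[near]; 
        zt=np.percentile(q[:,2],[10,50,90]); top=q[q[:,2]>zt[1]-.003]
        r=cv2.minAreaRect((top[:,:2]*1000).astype(np.float32)); print(tag,(u,v),g.round(3),'z',zt.round(4),len(q),np.round(r[0]),np.round(r[1]),round(r[2],1))
    for lo,hi,name in((.0,.12,'press'),):
        pass
z=load('scene0');c=cloud(z)
print('press',[P(z,*a).round(3) for a in((323,228),(305,262),(338,264),(322,258))],'tray',[P(z,*a).round(3) for a in((223,223),(269,231),(253,261),(207,250),(238,243))])
z=load('side0')
print('press',[P(z,*a).round(3) for a in((307,252),(283,300),(346,290))],'tray',[P(z,*a).round(3) for a in((332,328),(384,325),(397,393),(337,397),(363,360))])
for n in ('scene0','side0'):
    im=cv2.imread(f'pics/{n}.png')
    x=(270,180,110,100) if n=='scene0' else (225,215,140,100)
    cv2.imwrite(f'pics/{n}c.png',cv2.resize(im[x[1]:x[1]+x[3],x[0]:x[0]+x[2]],None,fx=5,fy=5,interpolation=2))
a=cv2.resize(cv2.imread('pics/scene0c.png'),(600,545))[:300];
E
```

```text
scene0 (196, 195) [ 0.496 -0.471  0.01 ] z [0.0062 0.0111 0.016 ] 490 [ 498. -464.] [118. 119.] 39.8
scene0 (265, 202) [ 0.456 -0.246  0.019] z [0.0067 0.0183 0.0235] 429 [ 449. -250.] [56. 85.] 73.0
scene0 (427, 245) [0.44  0.277 0.005] z [0.0062 0.0112 0.0153] 438 [441. 270.] [113.  90.] 55.1
scene0 (484, 286) [0.538 0.462 0.016] z [0.0059 0.0117 0.016 ] 486 [540. 458.] [ 62. 122.] 66.3
side0 (265, 365) [ 0.447 -0.259  0.02 ] z [0.0114 0.0197 0.0218] 1165 [ 446. -252.] [54. 81.] 73.6
side0 (303, 465) [ 0.498 -0.461  0.01 ] z [0.0104 0.0121 0.0142] 1666 [ 499. -467.] [ 43. 110.] 83.4Traceback (most recent call last):
  File "<stdin>", line 8, in <module>
    return _quantile_unchecked(
        a, q, axis, out, overwrite_input, method, keepdims, weights)
    return _ureduce(a,
                    func=_quantile_ureduce_func,
    ...<5 lines>...
                    overwrite_input=overwrite_input,
                    method=method)
    r = func(a, **kwargs)
    result = _quantile(arr,
                       quantiles=q,
    ...<2 lines>...
                       out=out,
                       weights=wgt)
    slices_having_nans = np.isnan(arr[-1, ...])
                                  ~~~^^^^^^^^^
IndexError: index -1 is out of bounds for axis 0 with size 0
```

View pics/wrist0.png

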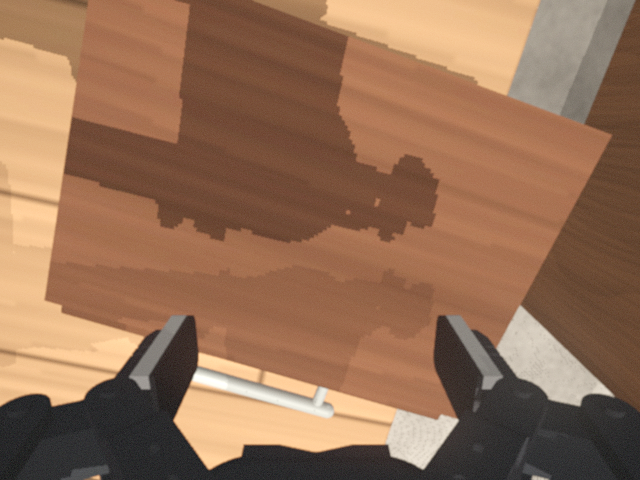

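The wrist view shows only the wooden box under the gripper, with the open fingers at (165,370) and (470,370). The thick tile is at about (0.447,-0.251), and the 110 mm one at (0.499,-0.467) is the long tile.

```bash
python3 - <<'E'
from h import *
for tag in('scene0','side0'):
    z=load(tag);c=cloud(z)
    for nm,x,y,r,lo,hi in(('thin',.44,.272,.055,.008,.03),('base',.6,0,.14,.006,.02),('block',.6,0,.05,.082,.1),('tray',.65,-.22,.12,.018,.035)):
        if nm=='base' and tag: pass
        if nm in('base','block'):
            g=P(z,*((323,228) if tag=='scene0' else (307,252)));x,y=g[:2];
            if nm=='base':print(g.round(3))
        if nm=='tray':
            g=P(z,*((238,243) if tag=='scene0' else (363,360)));x,y=g[:2]
            print('tray c',g.round(3))
        m=(np.hypot(c[...,0]-x,c[...,1]-y)<r)&(c[...,2]>lo)&(c[...,2]<hi); q=c[m]
        b=cv2.minAreaRect((q[:,:2]*1000).astype(np.float32)); print(tag,nm,len(q),np.median(q[:,2]).round(4),np.round(b[0]),np.round(b[1]),round(b[2],1))
z=load('side0');c=cloud(z);m=(np.hypot(c[...,0]-.44,c[...,1]-.272)<.055)
print(c[208,250:260,2],P(z,255,208),Pz(z,255,208,.012))
a=cv2.imread('pics/scene0c.png');b=cv2.imread('pics/side0c.png')
a=cv2.resize(a,(330,300));b=cv2.resize(b,(420,300));cv2.imwrite('pics/c0.png',np.hstack([cv2.copyMakeBorder(a,0,0,0,0,0),b]))
a=cv2.imread('pics/scene0.png')[180:280,270:380];b=cv2.imread('pics/side0.png')[225:305,260:360]
a=cv2.resize(a,(440,400),interpolation=2);b=cv2.resize(b,(350,280),interpolation=2);b=cv2.copyMakeBorder(b,0,120,0,0,0)
cv2.imwrite('pics/c0.png',np.hstack([a,b]))
E
```

```text
scene0 thin 329 0.0124 [442. 276.] [70. 80.] 15.8
[ 0.55  -0.015  0.09 ]
scene0 base 989 0.0119 [553. -14.] [269. 249.] 17.4
scene0 block 251 0.0894 [551. -21.] [94. 69.] 14.3
tray c [ 0.627 -0.259  0.008]
scene0 tray 356 0.0236 [ 629. -260.] [165. 116.] 87.3
side0 thin 370 0.0122 [441. 275.] [50. 86.] 9.9
[ 0.549 -0.024  0.09 ]
side0 base 1562 0.0122 [548. -24.] [273. 120.] 16.2
side0 block 481 0.0893 [549. -23.] [92. 72.] 13.3
tray c [ 0.63  -0.256  0.006]
side0 tray 892 0.0239 [ 626. -262.] [166. 111.] 88.5
[0.01109124 0.01423592 0.01088581 0.01112144        nan        nan
 0.01198462 0.0098     0.01008131 0.01247187] [0.44425143 0.26850581 0.01264183] [0.44423739 0.26946669 0.012     ][ WARN:0@0.719] global loadsave.cpp:275 findDecoder imread_('pics/scene0c.png'): can't open/read file: check file path/integrity
[ WARN:0@0.719] global loadsave.cpp:275 findDecoder imread_('pics/side0c.png'): can't open/read file: check file path/integrity
Traceback (most recent call last):
cv2.error: OpenCV(4.12.0) /io/opencv/modules/imgproc/src/resize.cpp:4208: error: (-215:Assertion failed) !ssize.empty() in function 'resize'
```

```bash
cat >> h.py <<'E'
def tcp():
    s=manip.sense(); return s,np.array(s['tcp_pos']),rot(s['tool_rot'])
def yaw(M): return np.degrees(np.arctan2(M[1,0],M[0,0]))
def go(x,y,z,yw=None):
    "rotation (units about tool z) then shift in turned tool frame, units"
    s,p,M=tcp(); y0=yaw(M); yw=y0 if yw is None else yw
    T=R.from_euler('z',yw,degrees=True).as_matrix()@np.diag([1.,-1,-1])
    rv=R.from_matrix(M.T@T).as_rotvec()/(2*np.pi); d=T.T@(np.array([x,y,z])-p)/.5
    print('t %.2f tcp'%s['t'],p.round(4),'yaw %.2f'%y0,'drot',rv.round(4),'rows%.1f'%(np.linalg.norm(rv)/.0199),'dp',d.round(4),'rows%.1f'%(np.linalg.norm(d)/.0834),'F',np.round(s['force'],1),'gap',round(s['finger_gap'],3))
E
python3 - <<'E'
from h import *
s,p,M=tcp(); z=load('wrist0'); print('cam in tool',(M.T@(z['o']-p)).round(4)); print((M.T@z['a']).round(3))
a=cv2.imread('pics/scene0.png')[180:280,270:380];b=cv2.imread('pics/side0.png')[225:305,260:360]
a=cv2.resize(a,(440,400),interpolation=2);b=cv2.resize(b,(350,280),interpolation=2);b=cv2.copyMakeBorder(b,0,120,0,0,cv2.BORDER_CONSTANT)
cv2.imwrite('pics/c0.png',np.hstack([a,b]))
go(.47,-.045,.32,15)
E
```

```text
cam in tool [ 0.0775 -0.0001 -0.07  ]
[[-0.     0.952  0.306]
 [ 1.     0.    -0.   ]
 [-0.     0.306 -0.952]]
t 0.15 tcp [ 0.1393 -0.6088  0.3031] yaw 12.88 drot [-0.0003 -0.0001 -0.0059] rows0.3 dp [ 0.9307 -0.918  -0.0337] rows15.7 F [-0.3 -0.  -0.5] gap 1.003
```

```bash
python3 - <<'E'
from h import *
go(.535,-.027,.32,15)
E
```

```text
t 0.15 tcp [ 0.1393 -0.6088  0.3031] yaw 12.88 drot [-0.0003 -0.0001 -0.0059] rows0.3 dp [ 1.0656 -0.9191 -0.0337] rows16.9 F [-0.3 -0.  -0.5] gap 1.003
```

View pics/c0.png

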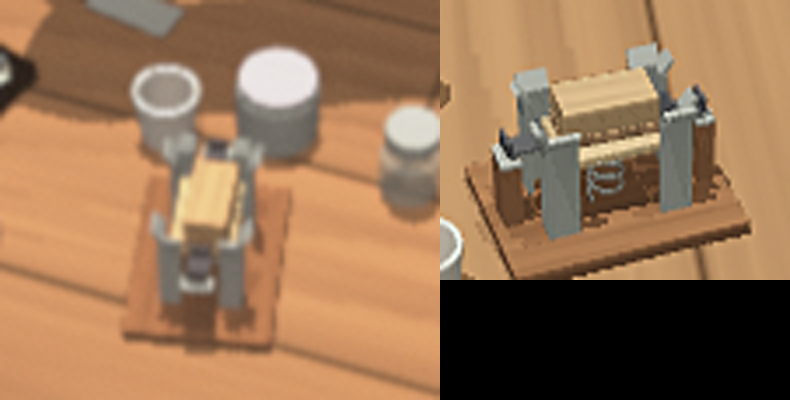

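The crops show the block across the mouth between four posts, with the cup and tin behind the press's near end at crop (165,100) and (278,90). The jar is at (412,150).

```bash
python3 -m crank '[{"dp":[0.05,-0.043,-0.03],"delta_rot":[0,0,-0.006],"fingers":1},{"dp":[0.06,-0.052,0],"delta_rot":[0,0,0],"fingers":1},{"dp":[0.06,-0.052,0],"delta_rot":[0,0,0],"fingers":1},{"dp":[0.06,-0.052,0],"delta_rot":[0,0,0],"fingers":1},{"dp":[0.06,-0.052,0],"delta_rot":[0,0,0],"fingers":1},{"dp":[0.06,-0.052,0],"delta_rot":[0,0,0],"fingers":1},{"dp":[0.06,-0.052,0],"delta_rot":[0,0,0],"fingers":1},{"dp":[0.06,-0.052,0],"delta_rot":[0,0,0],"fingers":1},{"dp":[0.06,-0.052,0],"delta_rot":[0,0,0],"fingers":1},{"dp":[0.06,-0.052,0],"delta_rot":[0,0,0],"fingers":1},{"dp":[0.06,-0.052,0],"delta_rot":[0,0,0],"fingers":1},{"dp":[0.06,-0.052,0],"delta_rot":[0,0,0],"fingers":1}]' 40; python3 -m crank '[{"dp":[0.06,-0.052,0],"delta_rot":[0,0,0],"fingers":1},{"dp":[0.06,-0.052,0],"delta_rot":[0,0,0],"fingers":1},{"dp":[0.06,-0.052,0],"delta_rot":[0,0,0],"fingers":1},{"dp":[0.06,-0.052,0],"delta_rot":[0,0,0],"fingers":1},{"dp":[0.06,-0.052,0],"delta_rot":[0,0,0],"fingers":1},{"dp":[0.055,-0.046,0],"delta_rot":[0,0,0],"fingers":1},{"dp":[0,0,0],"delta_rot":[0,0,0],"fingers":1},{"dp":[0,0,0],"delta_rot":[0,0,0],"fingers":1}]'
python3 - <<'E'
from h import *
go(.535,-.027,.32,15)
snap('wrist','w1')
E
```

```text
t: 1.15
tcp_pos: [0.404, -0.219, 0.3189]
tool_rot: [0.991, 0.131, -0.0, -0.0]
force: [0.6, -1.0, 0.2]
finger_gap: 1.0
gripper_force: 0.0
t: 1.82
tcp_pos: [0.5355, -0.0254, 0.3185]
tool_rot: [0.991, 0.133, -0.0, 0.0]
force: [0.4, 0.5, 0.7]
finger_gap: 1.0
gripper_force: 0.0
t 1.82 tcp [ 0.5355 -0.0254  0.3185] yaw 15.28 drot [0.     0.0001 0.0008] rows0.0 dp [-0.0019  0.0028 -0.003 ] rows0.1 F [0.4 0.5 0.7] gap 1.0
```

View pics/w1.png

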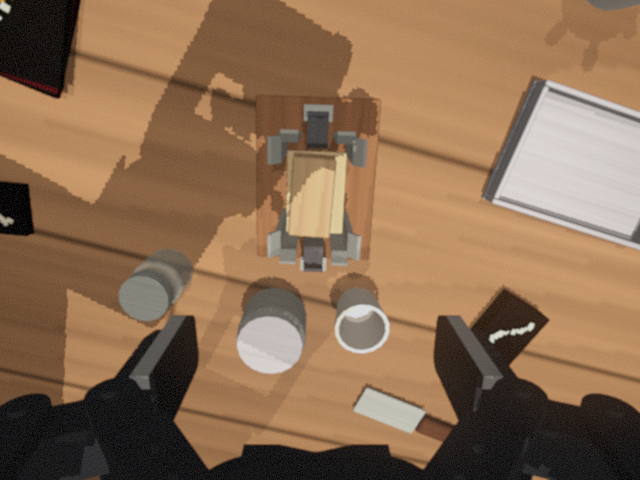

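The wrist view shows the press from above, base about (257–381, 97–260). The block's top is around (288–332, 155–236), with the follower strip to its right. The tin is at (270,330), the cup at (361,325) and the thick tile at (508,325).

```bash
python3 - <<'E'
from h import *
a=cv2.imread('pics/w1.png')[90:280,245:395]; cv2.imwrite('pics/w1c.png',cv2.resize(a,(474,600),interpolation=cv2.INTER_CUBIC))
z=load('w1');c=cloud(z)
print(np.round(c[[170,200,225]][:,[295,310,325,331,337,342],2],4))
for n,l,h in(('block',.084,.1),('base',.007,.016)):
    m=np.zeros((480,640),bool); m[90:265,250:385]=1
    if n=='block': m[:, :]=0; m[150:242,284:348]=1
    m&=(c[...,2]>l)&(c[...,2]<h); m=cv2.morphologyEx(m.astype(np.uint8),cv2.MORPH_OPEN,np.ones((3,3)))>0
    q=c[m]; b=cv2.minAreaRect((q[:,:2]*1000).astype(np.float32)); print(n,len(q),np.median(q[:,2]).round(4),np.round(b[0],1),np.round(b[1],1),round(b[2],1))
E
```

```text
[[0.0903 0.0899 0.0909 0.0905 0.0621 0.0626]
 [0.0893 0.0895 0.09   0.0893 0.0628 0.0626]
 [0.09   0.0888 0.0906 0.0621 0.0616 0.0203]]
block 3390 0.09 [547.8 -18.7] [60.1 32. ] 10.7
base 9401 0.012 [547.1 -21.9] [150.2 110.2] 13.3
```

View pics/w1c.png

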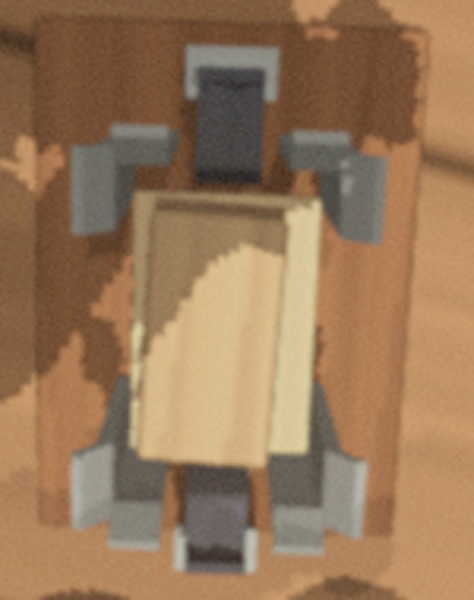

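```bash
python3 - <<'E'
from h import *
go(.5478,-.0187,.138,10.7)
E
```

```text
t 1.87 tcp [ 0.5348 -0.0265  0.3184] yaw 15.16 drot [-0.      0.0002  0.0124] rows0.6 dp [ 0.0285 -0.0106  0.3609] rows4.3 F [ 0.3 -0.6 -0. ] gap 1.003
```

```bash
python3 -m crank '[{"dp":[0,0,0.04],"delta_rot":[0,0,0.0124],"fingers":1},{"dp":[0.014,-0.005,0.06],"delta_rot":[0,0,0],"fingers":1},{"dp":[0.0145,-0.0056,0.06],"delta_rot":[0,0,0],"fingers":1},{"dp":[0,0,0.06],"delta_rot":[0,0,0],"fingers":1},{"dp":[0,0,0.06],"delta_rot":[0,0,0],"fingers":1},{"dp":[0,0,0.05],"delta_rot":[0,0,0],"fingers":1},{"dp":[0,0,0.031],"delta_rot":[0,0,0],"fingers":1},{"dp":[0,0,0],"delta_rot":[0,0,0],"fingers":1},{"dp":[0,0,0],"delta_rot":[0,0,0],"fingers":1}]'
python3 - <<'E'
from h import *
go(.5478,-.0187,.138,10.7)
E
```

```text
t: 2.62
tcp_pos: [0.5472, -0.0206, 0.1379]
tool_rot: [0.996, 0.091, -0.001, -0.0]
force: [0.0, -0.5, 0.7]
finger_gap: 1.002
gripper_force: 0.0
t 2.62 tcp [ 0.5472 -0.0206  0.1379] yaw 10.45 drot [-0.0001  0.0004 -0.0007] rows0.0 dp [ 0.0019 -0.0035 -0.0002] rows0.0 F [ 0.  -0.5  0.7] gap 1.002
```

```bash
python3 -m crank '[{"dp":[0.001,-0.003,0],"delta_rot":[0,0,0],"fingers":-0.6},{"dp":[0,0,0],"delta_rot":[0,0,0],"fingers":-0.6},{"dp":[0,0,0],"delta_rot":[0,0,0],"fingers":-0.6},{"dp":[0,0,0],"delta_rot":[0,0,0],"fingers":-0.6},{"dp":[0,0,0],"delta_rot":[0,0,0],"fingers":-0.6},{"dp":[0,0,0],"delta_rot":[0,0,0],"fingers":-0.6},{"dp":[0,0,0],"delta_rot":[0,0,0],"fingers":-0.6},{"dp":[0,0,0],"delta_rot":[0,0,0],"fingers":-0.6}]' 40
python3 - <<'E'
from h import *
go(.5478,-.0187,.25,10.7)
E
```

```text
t: 3.28
tcp_pos: [0.5488, -0.0177, 0.1388]
tool_rot: [0.996, 0.092, 0.001, 0.0]
force: [0.8, -0.8, 3.3]
finger_gap: 0.364
gripper_force: 46.3
t 3.28 tcp [ 0.5488 -0.0177  0.1388] yaw 10.58 drot [ 0.0001 -0.0002 -0.0003] rows0.0 dp [-0.0024  0.0015 -0.2223] rows2.7 F [ 0.8 -0.8  3.3] gap 0.364
```

```bash
python3 -m crank '[{"dp":[0,0,-0.03],"delta_rot":[0,0,0],"fingers":-0.6},{"dp":[0,0,-0.05],"delta_rot":[0,0,0],"fingers":-0.6},{"dp":[0,0,-0.05],"delta_rot":[0,0,0],"fingers":-0.6},{"dp":[0,0,-0.04],"delta_rot":[0,0,0],"fingers":-0.6}]'
python3 - <<'E'
from h import *
for t in('scene0','side0'):
    c=cloud(load(t)).reshape(-1,3); m=(c[:,2]>.06)&(c[:,2]<.25)&(np.hypot(c[:,0]-.72,c[:,1]+.28)<.15)
    print(t,np.nanmin(c[m],0).round(3),np.nanmax(c[m],0).round(3))
go(.628,-.261,.225)
E
```

```text
t: 3.62
tcp_pos: [0.5482, -0.0175, 0.2243]
tool_rot: [0.996, 0.092, -0.0, -0.0]
force: [0.6, -0.5, -0.1]
finger_gap: 0.365
gripper_force: 46.2
scene0 [ 0.745 -0.399  0.06 ] [ 0.838 -0.175  0.184]
side0 [ 0.742 -0.406  0.06 ] [ 0.83  -0.176  0.183]
t 3.62 tcp [ 0.5482 -0.0175  0.2243] yaw 10.58 drot [-0.0001  0.0001 -0.    ] rows0.0 dp [ 0.0675  0.508  -0.0014] rows6.1 F [ 0.6 -0.5 -0.1] gap 0.365
```

```bash
python3 -m crank '[{"dp":[0.003,0.03,0],"delta_rot":[0,0,0],"fingers":-0.6},{"dp":[0.006,0.06,0],"delta_rot":[0,0,0],"fingers":-0.6},{"dp":[0.006,0.06,0],"delta_rot":[0,0,0],"fingers":-0.6},{"dp":[0.006,0.06,0],"delta_rot":[0,0,0],"fingers":-0.6},{"dp":[0.006,0.06,0],"delta_rot":[0,0,0],"fingers":-0.6},{"dp":[0.006,0.06,0],"delta_rot":[0,0,0],"fingers":-0.6},{"dp":[0.006,0.06,0],"delta_rot":[0,0,0],"fingers":-0.6},{"dp":[0.006,0.06,0],"delta_rot":[0,0,0],"fingers":-0.6},{"dp":[0.006,0.05,0.05],"delta_rot":[0,0,0],"fingers":-0.6},{"dp":[0.004,0.02,0.07],"delta_rot":[0,0,0],"fingers":-0.6},{"dp":[0,0,0.07],"delta_rot":[0,0,0],"fingers":-0.6},{"dp":[0,0,0.04],"delta_rot":[0,0,0],"fingers":-0.6}]'
python3 - <<'E'
from h import *
go(.622,-.261,.084)
E
```

```text
t: 4.62
tcp_pos: [0.6207, -0.269, 0.1029]
tool_rot: [0.996, 0.091, -0.003, -0.002]
force: [-0.5, 0.3, -0.8]
finger_gap: 0.366
gripper_force: 46.1
t 4.62 tcp [ 0.6207 -0.269   0.1029] yaw 10.46 drot [-0.0007  0.0008 -0.    ] rows0.1 dp [ 0.0054 -0.0152  0.0377] rows0.5 F [-0.5  0.3 -0.8] gap 0.366
```

Lower, open part way (about 55 mm), and lift.

```bash
python3 -m crank '[{"dp":[0.005,-0.012,0.025],"delta_rot":[0,0,0],"fingers":-0.6},{"dp":[0,0,0.012],"delta_rot":[0,0,0],"fingers":-0.6},{"dp":[0,0,0],"delta_rot":[0,0,0],"fingers":-0.6},{"dp":[0,0,0],"delta_rot":[0,0,0],"fingers":0.3},{"dp":[0,0,0],"delta_rot":[0,0,0],"fingers":0.3},{"dp":[0,0,0],"delta_rot":[0,0,0],"fingers":0.3},{"dp":[0,0,0],"delta_rot":[0,0,0],"fingers":0.3},{"dp":[0,0,-0.04],"delta_rot":[0,0,0],"fingers":0.3},{"dp":[0,0,-0.08],"delta_rot":[0,0,0],"fingers":1},{"dp":[0,0,-0.08],"delta_rot":[0,0,0],"fingers":1},{"dp":[0,0,-0.08],"delta_rot":[0,0,0],"fingers":1},{"dp":[0,0,-0.06],"delta_rot":[0,0,0],"fingers":1}]'
python3 - <<'E'
from h import *
go(.447,-.251,.26,-16.7)
E
```

```text
t: 5.62
tcp_pos: [0.6252, -0.2623, 0.2647]
tool_rot: [0.996, 0.092, 0.002, 0.002]
force: [1.4, -0.4, -1.0]
finger_gap: 0.998
gripper_force: 0.0
t 5.62 tcp [ 0.6252 -0.2623  0.2647] yaw 10.58 drot [ 0.0004 -0.0008  0.0758] rows3.8 dp [-0.3479  0.0808  0.0095] rows4.3 F [ 1.4 -0.4 -1. ] gap 0.998
```

```bash
python3 -m crank '[{"dp":[0,0,0.002],"delta_rot":[0,0,0.019],"fingers":1},{"dp":[0,0,0.002],"delta_rot":[0,0,0.019],"fingers":1},{"dp":[0,0,0.002],"delta_rot":[0,0,0.019],"fingers":1},{"dp":[-0.03,0.006,0.003],"delta_rot":[0,0,0.019],"fingers":1},{"dp":[-0.06,0.014,0],"delta_rot":[0,0,0],"fingers":1},{"dp":[-0.06,0.015,0],"delta_rot":[0,0,0],"fingers":1},{"dp":[-0.06,0.015,0],"delta_rot":[0,0,0],"fingers":1},{"dp":[-0.06,0.015,0],"delta_rot":[0,0,0],"fingers":1},{"dp":[-0.05,0.01,0],"delta_rot":[0,0,0],"fingers":1},{"dp":[-0.028,0.006,0],"delta_rot":[0,0,0],"fingers":1},{"dp":[0,0,0],"delta_rot":[0,0,0],"fingers":1},{"dp":[0,0,0],"delta_rot":[0,0,0],"fingers":1}]'
cat >> h.py <<'E'
def box(tag,x,y,r,l,h):
    c=cloud(load(tag)); m=(np.hypot(c[...,0]-x,c[...,1]-y)<r)&(c[...,2]>l)&(c[...,2]<h)
    m=cv2.morphologyEx(m.astype(np.uint8),cv2.MORPH_OPEN,np.ones((3,3)))
    n,L,s,_=cv2.connectedComponentsWithStats(m); k=1+np.argmax(s[1:,4]); q=c[L==k]
    b=cv2.minAreaRect((q[:,:2]*1000).astype(np.float32)); print(tag,len(q),'z',np.median(q[:,2]).round(4),np.round(b[0],1),np.round(b[1],1),round(b[2],1))
E
python3 - <<'E'
from h import *
snap('wrist','w2'); box('w2',.447,-.251,.06,.012,.03); go(.447,-.251,.077,-16.7)
snap('side','s2'); c=cloud(load('s2')); m=(np.hypot(c[...,0]-.622,c[...,1]+.261)<.045)&(c[...,2]>.015);print('block',m.sum(),np.median(c[m],0))
E
```

```text
t: 6.62
tcp_pos: [0.4461, -0.2525, 0.2565]
tool_rot: [0.989, -0.146, 0.001, 0.001]
force: [0.1, 0.1, 1.0]
finger_gap: 0.997
gripper_force: 0.0
w2 6503 z 0.02 [ 445.6 -251.6] [50.2 79.7] 73.2
t 6.67 tcp [ 0.4469 -0.2528  0.2564] yaw -16.81 drot [ 0.0002 -0.0005 -0.0003] rows0.0 dp [-0.0009 -0.0036  0.3588] rows4.3 F [ 0.7 -0.2 -0.8] gap 0.999
block 633 [ 0.62283902 -0.26868061  0.03211717]
```

```bash
python3 -m crank '[{"dp":[-0.002,-0.0014,0.04],"delta_rot":[0,0,0],"fingers":1},{"dp":[0,0,0.07],"delta_rot":[0,0,0],"fingers":1},{"dp":[0,0,0.07],"delta_rot":[0,0,0],"fingers":1},{"dp":[0,0,0.07],"delta_rot":[0,0,0],"fingers":1},{"dp":[0,0,0.06],"delta_rot":[0,0,0],"fingers":1},{"dp":[0,0,0.049],"delta_rot":[0,0,0],"fingers":1},{"dp":[0,0,0],"delta_rot":[0,0,0],"fingers":-0.3},{"dp":[0,0,0],"delta_rot":[0,0,0],"fingers":-0.3},{"dp":[0,0,0],"delta_rot":[0,0,0],"fingers":-0.3},{"dp":[0,0,0],"delta_rot":[0,0,0],"fingers":-0.3},{"dp":[0,0,0],"delta_rot":[0,0,0],"fingers":-0.3},{"dp":[0,0,0],"delta_rot":[0,0,0],"fingers":-0.3}]' 60
python3 - <<'E'
from h import *
go(.447,-.251,.077,-16.7)
E
```

```text
t: 7.72
tcp_pos: [0.4461, -0.2518, 0.0774]
tool_rot: [0.989, -0.146, 0.001, 0.001]
force: [0.1, 0.2, -0.4]
finger_gap: 0.568
gripper_force: 63.6
t 7.72 tcp [ 0.4461 -0.2518  0.0774] yaw -16.77 drot [ 0.0002 -0.0005 -0.0002] rows0.0 dp [ 0.0012 -0.002   0.0009] rows0.0 F [ 0.1  0.2 -0.4] gap 0.568
```

```bash
python3 -m crank '[{"dp":[0,0,-0.03],"delta_rot":[0,0,0],"fingers":-0.3},{"dp":[0,0,-0.06],"delta_rot":[0,0,0],"fingers":-0.3},{"dp":[0,0,-0.07],"delta_rot":[0,0,0],"fingers":-0.3},{"dp":[0,0,-0.07],"delta_rot":[0,0,0],"fingers":-0.3},{"dp":[0,0,-0.06],"delta_rot":[0,0,-0.015],"fingers":-0.3},{"dp":[0,0,-0.03],"delta_rot":[0,0,-0.017],"fingers":-0.3},{"dp":[0,0,0],"delta_rot":[0,0,-0.017],"fingers":-0.3},{"dp":[0,0,0],"delta_rot":[0,0,-0.017],"fingers":-0.3},{"dp":[0,0,0],"delta_rot":[0,0,-0.0175],"fingers":-0.3},{"dp":[0,0,0],"delta_rot":[0,0,0],"fingers":-0.3}]'
python3 - <<'E'
from h import *
go(.5471,-.0219,.195,13.3)
E
```

```text
t: 8.55
tcp_pos: [0.4453, -0.2511, 0.237]
tool_rot: [0.993, 0.117, 0.001, 0.001]
force: [0.4, -1.4, -0.4]
finger_gap: 0.565
gripper_force: 63.7
t 8.55 tcp [ 0.4453 -0.2511  0.237 ] yaw 13.38 drot [ 0.0002 -0.0002  0.0002] rows0.0 dp [ 0.3036 -0.3993  0.084 ] rows6.1 F [ 0.4 -1.4 -0.4] gap 0.565
```

```bash
python3 -m crank '[{"dp":[0.02,-0.027,0],"delta_rot":[0,0,0],"fingers":-0.3},{"dp":[0.04,-0.052,0],"delta_rot":[0,0,0],"fingers":-0.3},{"dp":[0.045,-0.059,0],"delta_rot":[0,0,0],"fingers":-0.3},{"dp":[0.045,-0.059,0],"delta_rot":[0,0,0],"fingers":-0.3},{"dp":[0.045,-0.059,0],"delta_rot":[0,0,0],"fingers":-0.3},{"dp":[0.045,-0.059,0],"delta_rot":[0,0,0],"fingers":-0.3},{"dp":[0.035,-0.046,0],"delta_rot":[0,0,0],"fingers":-0.3},{"dp":[0.02,-0.027,0],"delta_rot":[0,0,0],"fingers":-0.3},{"dp":[0.0086,-0.0113,0.04],"delta_rot":[0,0,0],"fingers":-0.3},{"dp":[0,0,0.03],"delta_rot":[0,0,0],"fingers":-0.3},{"dp":[0,0,0],"delta_rot":[0,0,0],"fingers":-0.3},{"dp":[0,0,0],"delta_rot":[0,0,0],"fingers":-0.3}]'
python3 - <<'E'
from h import *
go(.5471,-.0219,.195,13.3); snap('wrist','w3'); snap('scene','s3'); snap('side','d3'); go(.5471,-.0219,.195,13.3)
a=cv2.imread('pics/w3.png')
cv2.imwrite('pics/w3c.png',cv2.resize(a[60:360,170:470],(600,600),interpolation=2))
E
```

```text
t: 9.55
tcp_pos: [0.5467, -0.0218, 0.2006]
tool_rot: [0.993, 0.115, -0.001, -0.0]
force: [-0.8, 0.3, -0.4]
finger_gap: 0.567
gripper_force: 63.7
t 9.55 tcp [ 0.5467 -0.0218  0.2006] yaw 13.19 drot [-0.0001  0.0003 -0.0003] rows0.0 dp [0.0008 0.0004 0.0112] rows0.1 F [-0.8  0.3 -0.4] gap 0.567
t 9.70 tcp [ 0.5477 -0.0226  0.2019] yaw 13.18 drot [ 0.0001 -0.0003 -0.0003] rows0.0 dp [-0.0009 -0.0017  0.0138] rows0.2 F [-0.4 -0.3 -0.8] gap 0.566
```

View pics/w3c.png

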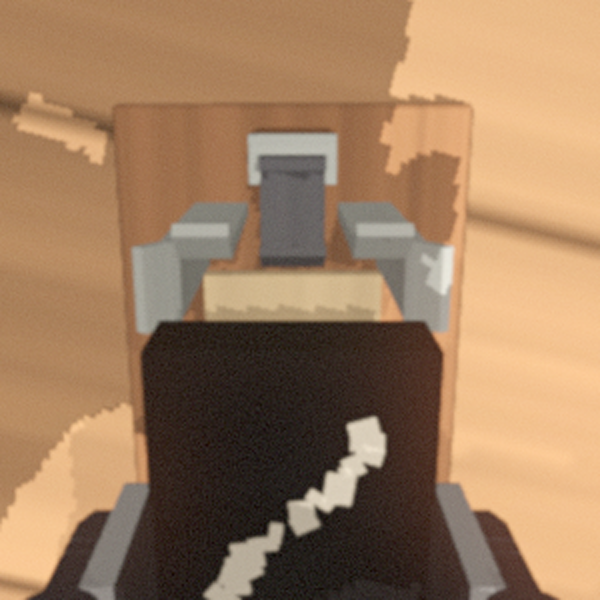

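The crop shows the thick tile square over the mouth: tile edges at crop columns 142 and 442, base edges at 115 and 470, both centred at about 292.

```bash
python3 -m crank '[{"dp":[0,0,0.03],"delta_rot":[0,0,0],"fingers":-0.3},{"dp":[0,0,0.03],"delta_rot":[0,0,0],"fingers":-0.3},{"dp":[0,0,0.01],"delta_rot":[0,0,0],"fingers":-0.3},{"dp":[0,0,0.01],"delta_rot":[0,0,0],"fingers":-0.3},{"dp":[0,0,0],"delta_rot":[0,0,0],"fingers":-0.3}]'; python3 -m crank '[{"dp":[0,0,0.008],"delta_rot":[0,0,0],"fingers":-0.3},{"dp":[0,0,0],"delta_rot":[0,0,0],"fingers":-0.3}]'
python3 - <<'E'
from h import *
go(.5471,-.0219,.155,13.3)
E
```

```text
t: 10.12
tcp_pos: [0.5472, -0.0224, 0.1607]
tool_rot: [0.993, 0.115, -0.0, -0.0]
force: [0.3, 0.2, -0.7]
finger_gap: 0.568
gripper_force: 63.7
t: 10.28
tcp_pos: [0.5475, -0.0222, 0.157]
tool_rot: [0.993, 0.115, 0.0, 0.0]
force: [0.3, 0.1, -1.0]
finger_gap: 0.568
gripper_force: 63.7
t 10.28 tcp [ 0.5475 -0.0222  0.157 ] yaw 13.26 drot [ 0.     -0.0001 -0.0001] rows0.0 dp [-0.0006 -0.0008  0.0041] rows0.1 F [ 0.3  0.1 -1. ] gap 0.568
```

```bash
R='' ; python3 -m crank '[{"dp":[0,0,0.008],"delta_rot":[0,0,0],"fingers":-0.3},{"dp":[0,0,0.008],"delta_rot":[0,0,0],"fingers":-0.3},{"dp":[0,0,0.008],"delta_rot":[0,0,0],"fingers":-0.3},{"dp":[0,0,0],"delta_rot":[0,0,0],"fingers":-0.3}]'; python3 -m crank '[{"dp":[0,0,0.008],"delta_rot":[0,0,0],"fingers":-0.3},{"dp":[0,0,0.008],"delta_rot":[0,0,0],"fingers":-0.3},{"dp":[0,0,0.008],"delta_rot":[0,0,0],"fingers":-0.3},{"dp":[0,0,0],"delta_rot":[0,0,0],"fingers":-0.3}]'
```

```text
t: 10.62
tcp_pos: [0.5475, -0.0222, 0.1445]
tool_rot: [0.993, 0.116, 0.0, 0.0]
force: [0.5, -0.8, 0.6]
finger_gap: 0.568
gripper_force: 63.8
t: 10.95
tcp_pos: [0.5477, -0.0221, 0.1325]
tool_rot: [0.993, 0.116, 0.0, 0.0]
force: [0.0, 0.3, 1.6]
finger_gap: 0.566
gripper_force: 64.2
```

```bash
python3 - <<'E'
from h import *
print([manip.sense()['force'].round(1) for _ in range(2)])
snap('wrist','w4');snap('side','d4')
c=cloud(load('w4')); q=c[150:440,170:470]; z=load('w4')
for v in range(170,330,15): print(v,c[v,[260,290,315,340,370],2].round(4))
a=cv2.resize(cv2.imread('pics/w4.png')[100:400,170:470],(400,400)); b=cv2.resize(cv2.imread('pics/d4.png')[210:310,255:355],(400,400),interpolation=2)
cv2.imwrite('pics/c4.png',np.hstack([a,b]))
E
```

```text
[array([0. , 0.3, 1.6]), array([0. , 0.3, 1.6])]
170 [0.0122 0.066  0.066  0.0618 0.012 ]
185 [0.021  0.0122 0.0647 0.0123 0.0221]
200 [0.0539 0.0122 0.0667 0.0122 0.0542]
215 [0.0901 0.0756 0.0745 0.0127 0.0902]
230 [0.0864 0.0697 0.07   0.07   0.0849]
245 [0.0751 0.0758 0.0751 0.0756 0.0754]
260 [0.0748 0.075  0.0755 0.0756 0.0749]
275 [0.0762 0.0752 0.0757 0.0749 0.0747]
290 [0.0759 0.0763 0.0755 0.0749 0.0757]
305 [0.0746 0.0755 0.0749 0.0757 0.0765]
320 [0.0753 0.075  0.076  0.0753 0.0749]
```

View pics/c4.png

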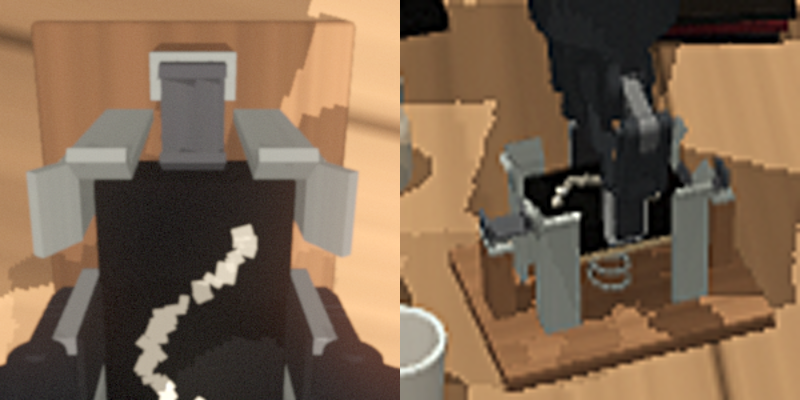

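The tile is squarely in the well with its top at 75 mm, held without slip. The catch at crop (192,110) is pushed out. I'll keep pressing.

```bash
python3 -m crank '[{"dp":[0,0,0.008],"delta_rot":[0,0,0],"fingers":-0.3},{"dp":[0,0,0.008],"delta_rot":[0,0,0],"fingers":-0.3},{"dp":[0,0,0],"delta_rot":[0,0,0],"fingers":-0.3}]'; python3 -m crank '[{"dp":[0,0,0.008],"delta_rot":[0,0,0],"fingers":-0.3},{"dp":[0,0,0.007],"delta_rot":[0,0,0],"fingers":-0.3},{"dp":[0,0,0],"delta_rot":[0,0,0],"fingers":-0.3},{"dp":[0,0,0],"delta_rot":[0,0,0],"fingers":-0.3}]'
python3 - <<'E'
from h import *
go(.5471,-.0219,.117,13.3)
snap('wrist','w5'); c=cloud(load('w5'))
for v in range(140,320,12): print(v,c[v,[260,290,305,315,325,340,370],2].round(4))
E
```

```text
t: 11.3
tcp_pos: [0.5476, -0.0221, 0.125]
tool_rot: [0.993, 0.116, 0.0, 0.0]
force: [0.4, -0.9, 4.7]
finger_gap: 0.566
gripper_force: 64.5
t: 11.63
tcp_pos: [0.5476, -0.0221, 0.1181]
tool_rot: [0.993, 0.116, 0.001, 0.0]
force: [-0.7, 1.1, 8.8]
finger_gap: 0.567
gripper_force: 64.7
t 11.63 tcp [ 0.5476 -0.0221  0.1181] yaw 13.28 drot [ 0.0001 -0.0002 -0.0001] rows0.0 dp [-0.0009 -0.0007  0.0023] rows0.0 F [-0.7  1.1  8.8] gap 0.567
140 [0.0133 0.0495 0.0501 0.0494 0.0497 0.0485 0.0127]
152 [0.0124 0.0597 0.0601 0.0602 0.0595 0.0602 0.011 ]
164 [0.0123 0.0735 0.0741 0.0735 0.0746 0.0733 0.0124]
176 [0.0115 0.065  0.0667 0.0652 0.067  0.0656 0.0118]
188 [0.0144 0.0675 0.066  0.0662 0.0659 0.0665 0.0145]
200 [0.0387 0.0655 0.0657 0.0659 0.0673 0.0666 0.0383]
212 [0.0574 0.0663 0.0668 0.0668 0.0662 0.0664 0.0582]
224 [0.0727 0.0665 0.0662 0.0668 0.0666 0.0478 0.0725]
236 [0.0872 0.0751 0.075  0.0756 0.0743 0.0755 0.0913]
248 [0.0835 0.0618 0.0606 0.061  0.0601 0.0609 0.0834]
260 [0.0605 0.061  0.0616 0.061  0.0605 0.0607 0.0611]
272 [0.0605 0.0609 0.061  0.0601 0.0614 0.0609 0.0611]
284 [0.0615 0.0613 0.0612 0.0611 0.0607 0.0616 0.0616]
296 [0.0614 0.0622 0.0604 0.0616 0.0616 0.0612 0.0618]
308 [0.0611 0.0609 0.0617 0.0605 0.0612 0.0612 0.0604]
```

```bash
python3 -m crank '[{"dp":[0,0,0.005],"delta_rot":[0,0,0],"fingers":-0.3},{"dp":[0,0,0],"delta_rot":[0,0,0],"fingers":-0.3},{"dp":[0,0,0],"delta_rot":[0,0,0],"fingers":0.8},{"dp":[0,0,0],"delta_rot":[0,0,0],"fingers":0.8},{"dp":[0,0,0],"delta_rot":[0,0,0],"fingers":0.8},{"dp":[0,0,0],"delta_rot":[0,0,0],"fingers":0.8},{"dp":[0,0,-0.04],"delta_rot":[0,0,0],"fingers":1},{"dp":[0,0,-0.06],"delta_rot":[0,0,0],"fingers":1},{"dp":[0,0,-0.08],"delta_rot":[0,0,0],"fingers":1},{"dp":[0,0,-0.08],"delta_rot":[0,0,0],"fingers":1},{"dp":[0,0,-0.05],"delta_rot":[0,0,0],"fingers":1},{"dp":[0,0,0],"delta_rot":[0,0,0],"fingers":1}]'
python3 - <<'E'
from h import *
snap('wrist','w6'); box('w6',.5471,-.0219,.11,.007,.016); box('w6',.5471,-.0219,.05,.055,.0642)
go(.442,.275,.27,10)
cv2.imwrite('pics/w6c.png',cv2.resize(cv2.imread('pics/w6.png')[60:360,190:450],(520,600),interpolation=2))
E
```

```text
t: 12.68
tcp_pos: [0.5499, -0.0226, 0.2755]
tool_rot: [0.993, 0.116, 0.005, 0.002]
force: [0.5, 0.1, 0.2]
finger_gap: 1.004
gripper_force: 0.0
w6 10187 z 0.012 [547.2 -21.9] [149.2 110.3] 13.3
w6 34 z 0.0632 [586.9 -25. ] [2.1 5.1] 13.6
t 12.73 tcp [ 0.5485 -0.0223  0.2727] yaw 13.28 drot [ 0.0005 -0.0009  0.0091] rows0.5 dp [-0.1066 -0.6226  0.0055] rows7.6 F [ 0.  -1.3  0.1] gap 0.998
```

View pics/w6c.png

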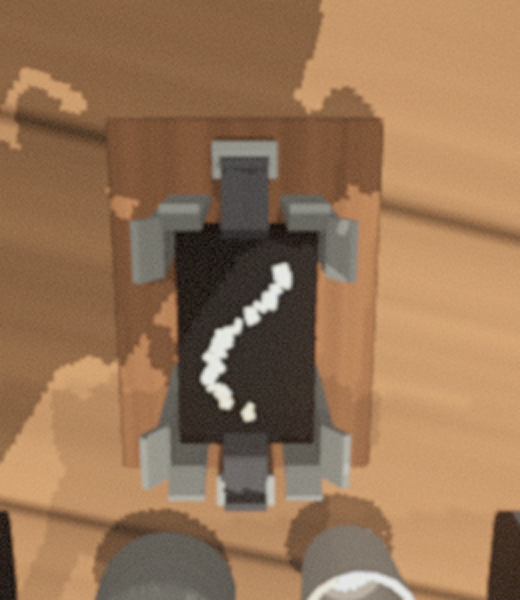

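Both catches lie over the ends of the thick tile, at crop (245,215) and (245,450). Next is the thin tile.

```bash
python3 -m crank '[{"dp":[-0.005,-0.037,0],"delta_rot":[0,0,0],"fingers":1},{"dp":[-0.007,-0.065,0],"delta_rot":[0,0,0],"fingers":1},{"dp":[-0.008,-0.07,0],"delta_rot":[0,0,0],"fingers":1},{"dp":[-0.008,-0.07,0],"delta_rot":[0,0,0],"fingers":1},{"dp":[-0.008,-0.07,0],"delta_rot":[0,0,0],"fingers":1},{"dp":[-0.008,-0.07,0],"delta_rot":[0,0,0],"fingers":1},{"dp":[-0.008,-0.07,0],"delta_rot":[0,0,0],"fingers":1},{"dp":[-0.008,-0.07,0],"delta_rot":[0,0,0],"fingers":1},{"dp":[-0.007,-0.065,0],"delta_rot":[0,0,0],"fingers":1},{"dp":[-0.004,-0.04,0],"delta_rot":[0,0,0],"fingers":1},{"dp":[0,0,0],"delta_rot":[0,0,-0.0185],"fingers":1},{"dp":[0,0,0],"delta_rot":[0,0,-0.0185],"fingers":1}]'
python3 -m crank '[{"dp":[0,0,0],"delta_rot":[0,0,-0.0185],"fingers":1},{"dp":[0,0,0],"delta_rot":[0,0,-0.0185],"fingers":1},{"dp":[0,0,0],"delta_rot":[0,0,-0.0185],"fingers":1},{"dp":[0,0,0],"delta_rot":[0,0,-0.0185],"fingers":1},{"dp":[0,0,0],"delta_rot":[0,0,-0.0185],"fingers":1},{"dp":[0,0,0],"delta_rot":[0,0,-0.0185],"fingers":1},{"dp":[0,0,0],"delta_rot":[0,0,-0.0185],"fingers":1},{"dp":[0,0,0],"delta_rot":[0,0,-0.0185],"fingers":1},{"dp":[0,0,0],"delta_rot":[0,0,-0.0185],"fingers":1},{"dp":[0,0,0],"delta_rot":[0,0,-0.0185],"fingers":1},{"dp":[0,0,0],"delta_rot":[0,0,-0.0185],"fingers":1},{"dp":[0,0,0],"delta_rot":[0,0,0],"fingers":1}]'
python3 - <<'E'
from h import *
snap('wrist','w7'); box('w7',.442,.275,.07,.007,.02); go(.442,.275,.077,100)
E
```

```text
t: 13.73
tcp_pos: [0.4387, 0.276, 0.2677]
tool_rot: [0.972, 0.234, -0.002, 0.0]
force: [-0.4, 0.8, -1.2]
finger_gap: 0.999
gripper_force: 0.0
t: 14.73
tcp_pos: [0.4396, 0.2744, 0.2679]
tool_rot: [0.643, 0.766, -0.002, -0.001]
force: [-0.4, 0.0, 0.3]
finger_gap: 0.997
gripper_force: 0.0
w7 5882 z 0.0121 [440.9 276.4] [50.1 80.2] 9.8
t 14.78 tcp [0.4398 0.2745 0.2681] yaw 99.71 drot [-0.0006  0.0001 -0.0008] rows0.1 dp [2.000e-04 4.600e-03 3.822e-01] rows4.6 F [-0.5  0.5  0.5] gap 0.999
```

```bash
python3 -m crank '[{"dp":[0.0034,0.0028,0.04],"delta_rot":[0,0,0],"fingers":1},{"dp":[0,0,0.075],"delta_rot":[0,0,0],"fingers":1},{"dp":[0,0,0.075],"delta_rot":[0,0,0],"fingers":1},{"dp":[0,0,0.075],"delta_rot":[0,0,0],"fingers":1},{"dp":[0,0,0.075],"delta_rot":[0,0,0],"fingers":1},{"dp":[0,0,0.05],"delta_rot":[0,0,0],"fingers":1},{"dp":[0,0,0],"delta_rot":[0,0,0],"fingers":-0.3},{"dp":[0,0,0],"delta_rot":[0,0,0],"fingers":-0.3},{"dp":[0,0,0],"delta_rot":[0,0,0],"fingers":-0.3},{"dp":[0,0,0],"delta_rot":[0,0,0],"fingers":-0.3},{"dp":[0,0,0],"delta_rot":[0,0,0],"fingers":-0.3},{"dp":[0,0,0],"delta_rot":[0,0,0],"fingers":-0.3}]' 60
python3 - <<'E'
from h import *
go(.5472,-.0219,.23,99.8)
E
```

```text
t: 15.78
tcp_pos: [0.4426, 0.2772, 0.0766]
tool_rot: [0.644, 0.765, 0.001, 0.001]
force: [0.2, -1.0, -0.8]
finger_gap: 0.562
gripper_force: 61.7
t 15.78 tcp [0.4426 0.2772 0.0766] yaw 99.84 drot [ 0.0005 -0.0001  0.0001] rows0.0 dp [-0.625   0.1043 -0.3068] rows8.4 F [ 0.2 -1.  -0.8] gap 0.562
```

```bash
python3 -m crank '[{"dp":[0,0,0],"delta_rot":[0,0,0],"fingers":0.4},{"dp":[0,0,0],"delta_rot":[0,0,0],"fingers":0.4},{"dp":[-0.0012,0,0.007],"delta_rot":[0,0,0],"fingers":0.4},{"dp":[0,0,0],"delta_rot":[0,0,0],"fingers":0.4},{"dp":[0,0,0],"delta_rot":[0,0,0],"fingers":-0.3},{"dp":[0,0,0],"delta_rot":[0,0,0],"fingers":-0.3},{"dp":[0,0,0],"delta_rot":[0,0,0],"fingers":-0.3},{"dp":[0,0,0],"delta_rot":[0,0,0],"fingers":-0.3},{"dp":[0,0,0],"delta_rot":[0,0,0],"fingers":-0.3}]' 60
python3 - <<'E'
from h import *
go(.5472,-.0219,.23,99.8)
E
```

```text
t: 16.53
tcp_pos: [0.442, 0.2762, 0.0716]
tool_rot: [0.644, 0.765, 0.0, 0.0]
force: [-1.3, -0.9, 4.3]
finger_gap: 0.564
gripper_force: 62.5
t 16.53 tcp [0.442  0.2762 0.0716] yaw 99.85 drot [ 0.     -0.      0.0001] rows0.0 dp [-0.6233  0.1059 -0.3168] rows8.5 F [-1.3 -0.9  4.3] gap 0.564
```

```bash
python3 -m crank '[{"dp":[0,0,-0.02],"delta_rot":[0,0,0],"fingers":-0.3},{"dp":[0,0,-0.06],"delta_rot":[0,0,0],"fingers":-0.3},{"dp":[0,0,-0.075],"delta_rot":[0,0,0],"fingers":-0.3},{"dp":[0,0,-0.075],"delta_rot":[0,0,0],"fingers":-0.3},{"dp":[0,0,-0.06],"delta_rot":[0,0,0],"fingers":-0.3},{"dp":[-0.03,0.006,-0.03],"delta_rot":[0,0,0],"fingers":-0.3},{"dp":[-0.06,0.01,0],"delta_rot":[0,0,0],"fingers":-0.3},{"dp":[-0.07,0.012,0],"delta_rot":[0,0,0],"fingers":-0.3},{"dp":[-0.07,0.012,0],"delta_rot":[0,0,0],"fingers":-0.3},{"dp":[-0.07,0.012,0],"delta_rot":[0,0,0],"fingers":-0.3},{"dp":[-0.07,0.012,0],"delta_rot":[0,0,0],"fingers":-0.3},{"dp":[-0.07,0.012,0],"delta_rot":[0,0,0],"fingers":-0.3}]'
python3 -m crank '[{"dp":[-0.07,0.012,0],"delta_rot":[0,0,0],"fingers":-0.3},{"dp":[-0.06,0.01,0],"delta_rot":[0,0,0],"fingers":-0.3},{"dp":[-0.04,0.006,0],"delta_rot":[0,0,0],"fingers":-0.3},{"dp":[-0.013,0.002,0],"delta_rot":[0,0,0],"fingers":-0.3},{"dp":[0,0,0],"delta_rot":[0,0,0.0184],"fingers":-0.3},{"dp":[0,0,0],"delta_rot":[0,0,0.0185],"fingers":-0.3},{"dp":[0,0,0],"delta_rot":[0,0,0.0185],"fingers":-0.3},{"dp":[0,0,0],"delta_rot":[0,0,0.0185],"fingers":-0.3},{"dp":[0,0,0],"delta_rot":[0,0,0.0185],"fingers":-0.3},{"dp":[0,0,0],"delta_rot":[0,0,0.0185],"fingers":-0.3},{"dp":[0,0,0],"delta_rot":[0,0,0.0185],"fingers":-0.3},{"dp":[0,0,0],"delta_rot":[0,0,0.0185],"fingers":-0.3}]'
python3 -m crank '[{"dp":[0,0,0],"delta_rot":[0,0,0.0185],"fingers":-0.3},{"dp":[0,0,0],"delta_rot":[0,0,0.0185],"fingers":-0.3},{"dp":[0,0,0],"delta_rot":[0,0,0.0185],"fingers":-0.3},{"dp":[0,0,0],"delta_rot":[0,0,0.0185],"fingers":-0.3},{"dp":[0,0,0],"delta_rot":[0,0,0.0185],"fingers":-0.3},{"dp":[0,0,0],"delta_rot":[0,0,0],"fingers":-0.3},{"dp":[0,0,0],"delta_rot":[0,0,0],"fingers":-0.3}]'
python3 - <<'E'
from h import *
go(.5472,-.0219,.19,13.3)
E
```

```text
t: 17.53
tcp_pos: [0.5169, 0.0644, 0.2317]
tool_rot: [0.644, 0.765, -0.0, -0.0]
force: [0.9, -0.5, -1.4]
finger_gap: 0.568
gripper_force: 62.3
t: 18.53
tcp_pos: [0.5466, -0.0204, 0.2314]
tool_rot: [0.919, 0.393, -0.0, -0.001]
force: [0.4, -0.2, -0.3]
finger_gap: 0.567
gripper_force: 62.2
t: 19.12
tcp_pos: [0.5469, -0.0207, 0.2314]
tool_rot: [0.993, 0.118, -0.0, -0.0]
force: [-0.1, 0.2, -1.2]
finger_gap: 0.566
gripper_force: 62.2
t 19.12 tcp [ 0.5469 -0.0207  0.2314] yaw 13.53 drot [-0.0001  0.0001  0.0006] rows0.0 dp [0.0001 0.0024 0.0828] rows1.0 F [-0.1  0.2 -1.2] gap 0.566
```

```bash
python3 -m crank '[{"dp":[0,0.002,0.04],"delta_rot":[0,0,0.0006],"fingers":-0.3},{"dp":[0,0,0.04],"delta_rot":[0,0,0],"fingers":-0.3},{"dp":[0,0,0],"delta_rot":[0,0,0],"fingers":-0.3},{"dp":[0,0,0],"delta_rot":[0,0,0],"fingers":-0.3}]'
python3 - <<'E'
from h import *
snap('wrist','w8'); go(.5472,-.0219,.15,13.3)
c=cloud(load('w8')); zt=np.nanmedian(c[300:330,300:330,2]); print('top z',zt)
a=np.radians(13.3); q=c-np.array([.5472,-.0219,0]); X=q[...,0]*np.cos(a)+q[...,1]*np.sin(a); Y=-q[...,0]*np.sin(a)+q[...,1]*np.cos(a)
m=(abs(c[...,2]-zt)<.004)&(abs(X)<.06)&(abs(Y)<.04)&(X>0.015)
print('press frame: Xmax',np.percentile(X[m],99.7),'Y',np.percentile(Y[m],[.3,99.7]),m.sum())
for lo,hi in((.015,.02),(.03,.036)): 
    k=m&(X>lo)&(X<hi); print(np.percentile(Y[k],[.5,99.5]))
E
```

```text
t: 19.45
tcp_pos: [0.5468, -0.0221, 0.1907]
tool_rot: [0.993, 0.115, -0.001, -0.001]
force: [-0.6, -0.1, -0.3]
finger_gap: 0.571
gripper_force: 62.2
t 19.50 tcp [ 0.5476 -0.0223  0.1916] yaw 13.19 drot [-0.0001  0.0001 -0.0003] rows0.0 dp [-0.0006 -0.001   0.0832] rows1.0 F [-0.9 -0.1 -0.8] gap 0.563
top z 0.13116784724939085
press frame: Xmax 0.03951166169488746 Y [-0.02469851  0.02474611] 10260
[-0.02458841  0.02465503]
[-0.02466662  0.02466845]
```

Centred within 0.5 mm. Lower and press.

```bash
python3 -m crank '[{"dp":[0,0,0.03],"delta_rot":[0,0,0],"fingers":-0.3},{"dp":[0,0,0.025],"delta_rot":[0,0,0],"fingers":-0.3},{"dp":[0,0,0.01],"delta_rot":[0,0,0],"fingers":-0.3},{"dp":[0,0,0.01],"delta_rot":[0,0,0],"fingers":-0.3},{"dp":[0,0,0.005],"delta_rot":[0,0,0],"fingers":-0.3},{"dp":[0,0,0],"delta_rot":[0,0,0],"fingers":-0.3}]'; python3 -m crank '[{"dp":[0,0,0.008],"delta_rot":[0,0,0],"fingers":-0.3},{"dp":[0,0,0.008],"delta_rot":[0,0,0],"fingers":-0.3},{"dp":[0,0,0.008],"delta_rot":[0,0,0],"fingers":-0.3},{"dp":[0,0,0],"delta_rot":[0,0,0],"fingers":-0.3}]';python3 -m crank '[{"dp":[0,0,0.008],"delta_rot":[0,0,0],"fingers":-0.3},{"dp":[0,0,0.008],"delta_rot":[0,0,0],"fingers":-0.3},{"dp":[0,0,0],"delta_rot":[0,0,0],"fingers":-0.3}]'
python3 - <<'E'
from h import *
snap('wrist','w9'); c=cloud(load('w9')); go(.5472,-.0219,.12,13.3)
for v in range(200,330,15): print(v,c[v,[290,305,315,325,340],2].round(4))
E
```

```text
t: 20.0
tcp_pos: [0.5479, -0.0226, 0.1516]
tool_rot: [0.993, 0.114, 0.0, 0.0]
force: [-0.2, 0.2, 0.0]
finger_gap: 0.567
gripper_force: 62.2
t: 20.33
tcp_pos: [0.5478, -0.0229, 0.1407]
tool_rot: [0.993, 0.114, 0.0, 0.0]
force: [-2.6, -0.8, 7.4]
finger_gap: 0.566
gripper_force: 65.2
t: 20.58
tcp_pos: [0.5476, -0.023, 0.1325]
tool_rot: [0.993, 0.115, -0.0, 0.0]
force: [-1.4, -1.6, 7.8]
finger_gap: 0.565
gripper_force: 65.3
t 20.63 tcp [ 0.5476 -0.023   0.1325] yaw 13.15 drot [ 0.0001  0.     -0.0004] rows0.0 dp [-0.0003 -0.0023  0.025 ] rows0.3 F [-1.4 -0.9  7.7] gap 0.571
200 [0.0664 0.0666 0.0665 0.0662 0.0123]
215 [0.0719 0.0729 0.0734 0.0731 0.0503]
230 [0.0766 0.0762 0.0764 0.0771 0.076 ]
245 [0.0776 0.0777 0.0769 0.0769 0.0785]
260 [0.0755 0.0768 0.0773 0.0759 0.0773]
275 [0.0764 0.0766 0.0755 0.0763 0.0755]
290 [0.0758 0.0756 0.0747 0.0753 0.0767]
305 [0.076  0.0743 0.0761 0.0756 0.0754]
320 [0.0753 0.0743 0.0743 0.075  0.0746]
```

The thin tile has pitched about 3° in the grip, far end up. I'll grip harder and press on a few millimetres deeper.

```bash
python3 -m crank '[{"dp":[0,0,0],"delta_rot":[0,0,0],"fingers":-0.4},{"dp":[0,0,0],"delta_rot":[0,0,0],"fingers":-0.4},{"dp":[0,0,0.008],"delta_rot":[0,0,0],"fingers":-0.4},{"dp":[0,0,0.008],"delta_rot":[0,0,0],"fingers":-0.4},{"dp":[0,0,0.008],"delta_rot":[0,0,0],"fingers":-0.4},{"dp":[0,0,0],"delta_rot":[0,0,0],"fingers":-0.4}]' 120;  python3 -m crank '[{"dp":[0,0,0.008],"delta_rot":[0,0,0],"fingers":-0.4},{"dp":[0,0,0.004],"delta_rot":[0,0,0],"fingers":-0.4},{"dp":[0,0,0],"delta_rot":[0,0,0],"fingers":-0.4}]'
python3 - <<'E'
from h import *
snap('wrist','w10'); c=cloud(load('w10')); go(.5472,-.0219,.12,13.3)
for v in range(170,330,12): print(v,c[v,[270,290,305,315,325,340,360],2].round(4))
E
```

```text
t: 21.13
tcp_pos: [0.5476, -0.023, 0.1207]
tool_rot: [0.993, 0.115, -0.0, 0.0]
force: [-2.4, -1.0, 9.3]
finger_gap: 0.548
gripper_force: 122.0
t: 21.38
tcp_pos: [0.5477, -0.023, 0.1151]
tool_rot: [0.993, 0.115, -0.0, 0.0]
force: [-2.8, -0.8, 13.4]
finger_gap: 0.545
gripper_force: 122.2
t 21.43 tcp [ 0.5477 -0.023   0.1152] yaw 13.16 drot [ 0.0002  0.     -0.0004] rows0.0 dp [-0.0005 -0.0023 -0.0096] rows0.1 F [-1.8 -0.6 12.9] gap 0.549
170 [0.0124 0.0728 0.0741 0.0728 0.0748 0.0611 0.0124]
182 [0.0122 0.0659 0.066  0.0666 0.0658 0.06   0.0119]
194 [0.0258 0.0665 0.0664 0.0664 0.0667 0.0119 0.0269]
206 [0.046  0.0655 0.0671 0.0665 0.0647 0.011  0.0476]
218 [0.0507 0.0667 0.0663 0.0659 0.0658 0.0368 0.0631]
230 [0.0587 0.0667 0.0654 0.0666 0.0651 0.0584 0.0747]
242 [0.0588 0.0759 0.0751 0.0762 0.0764 0.0582 0.0747]
254 [0.0587 0.0589 0.0593 0.0587 0.0588 0.0582 0.0604]
266 [0.058  0.0575 0.0586 0.0587 0.0576 0.0578 0.0591]
278 [0.0578 0.0587 0.0584 0.0582 0.0574 0.0585 0.0577]
290 [0.0576 0.057  0.0579 0.057  0.0583 0.0587 0.0582]
302 [0.0568 0.0578 0.0567 0.0572 0.0579 0.0571 0.0576]
314 [0.0564 0.0566 0.056  0.0566 0.0557 0.0561 0.0577]
326 [0.0564 0.0559 0.0557 0.0561 0.0561    nan 0.0572]
```

```bash
python3 -m crank '[{"dp":[0,0,0],"delta_rot":[0,0,0],"fingers":0.8},{"dp":[0,0,0],"delta_rot":[0,0,0],"fingers":0.8},{"dp":[0,0,0],"delta_rot":[0,0,0],"fingers":0.8},{"dp":[0,0,0],"delta_rot":[0,0,0],"fingers":0.8},{"dp":[0,0,-0.04],"delta_rot":[0,0,0],"fingers":1},{"dp":[0,0,-0.06],"delta_rot":[0,0,0],"fingers":1},{"dp":[0,0,-0.08],"delta_rot":[0,0,0],"fingers":1},{"dp":[0,0,-0.08],"delta_rot":[0,0,0],"fingers":1},{"dp":[0,0,-0.05],"delta_rot":[0,0,0],"fingers":1},{"dp":[0,0,0],"delta_rot":[0,0,0],"fingers":1},{"dp":[0,0,0],"delta_rot":[0,0,0],"fingers":1}]' 40
python3 - <<'E'
from h import *
snap('wrist','w11'); snap('side','d11'); c=cloud(load('w11')); go(.5472,-.0219,.12,13.3)
q=c-np.array([.5472,-.0219,0]);a=np.radians(13.3);X=q[...,0]*np.cos(a)+q[...,1]*np.sin(a); Y=-q[...,0]*np.sin(a)+q[...,1]*np.cos(a)
for y in(-.017,0,.017):
  print(y,[ (x,float(np.nanmedian(c[...,2][(abs(X-x/1000)<.0015)&(abs(Y-y)<.004)]).round(4))) for x in (-48,-44,-40,-38,-36,-33,-25,0,25,33,36,38,40,44,48)])
a=cv2.resize(cv2.imread('pics/w11.png')[90:290,220:420],(400,400),interpolation=2); b=cv2.resize(cv2.imread('pics/d11.png')[210:310,255:355],(400,400),interpolation=2)
cv2.imwrite('pics/c11.png',np.hstack([a,b]))
E
```

```text
t: 22.35
tcp_pos: [0.5483, -0.0226, 0.2698]
tool_rot: [0.993, 0.114, 0.002, 0.001]
force: [-0.7, 0.4, -0.1]
finger_gap: 1.0
gripper_force: 0.0
t 22.45 tcp [ 0.5468 -0.0223  0.2672] yaw 13.10 drot [-0.0002  0.0004 -0.0006] rows0.0 dp [ 0.001  -0.0007  0.2944] rows3.5 F [-0.4 -0.1 -0.8] gap 1.003
-0.017 [(-48, 0.0914), (-44, 0.0859), (-40, 0.0701), (-38, 0.0642), (-36, 0.0642), (-33, 0.0643), (-25, 0.0642), (0, 0.0643), (25, 0.0642), (33, 0.0642), (36, 0.064), (38, 0.064), (40, 0.0636), (44, 0.0586), (48, 0.0907)]
0 [(-48, 0.0663), (-44, 0.0742), (-40, 0.074), (-38, 0.0698), (-36, 0.066), (-33, 0.0642), (-25, 0.0642), (0, 0.0641), (25, 0.0641), (33, 0.0641), (36, 0.0648), (38, 0.0706), (40, 0.075), (44, 0.0663), (48, 0.0661)]
0.017 [(-48, 0.0911), (-44, 0.0862), (-40, 0.0716), (-38, 0.064), (-36, 0.0642), (-33, 0.0642), (-25, 0.0643), (0, 0.064), (25, 0.064), (33, 0.0643), (36, 0.0638), (38, 0.0638), (40, 0.0631), (44, 0.0549), (48, 0.0904)]
```

View pics/c11.png

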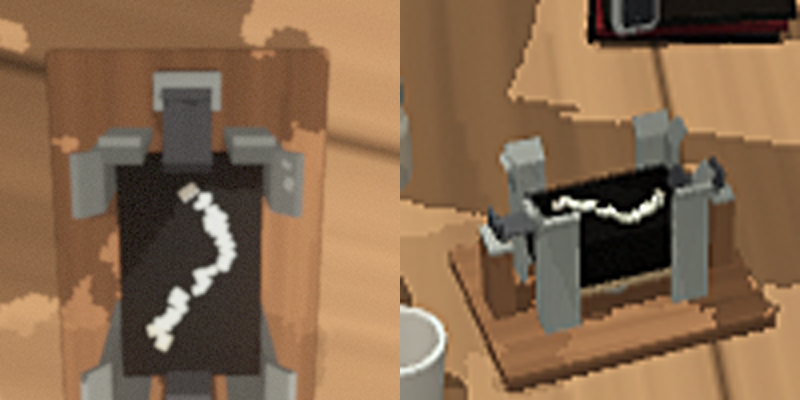

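The upper tile lies flat at 64.1 mm. Both lips reach in to 36 mm over its ends, at crop (188,160) and (188,385), and the side crop shows both tiles stacked under the catches. The block was seen in the tray and the robot is clear, so I'm handing in.

```bash
python3 -c "
from station import manip
print(manip.sign_off())"
```

```text
the job is handed in; nothing more can be done
None
```

The sanding block is in the metal tray, and both tiles are latched in the press, thick one below and thin one on top; I handed the job in at about 22.5 s of the 69 s allowed.

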